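# Set out a panel for sanding and staining

## Robot

A 6-joint arm with a two-finger parallel gripper is mounted at the origin on the work surface. World frame = base frame: x ahead of the robot, y to its left, z up, the work surface at z = 0. Lengths are in m, angles in rad, forces in N, time in s.
With the tool pointing down it reaches from about 0.425 to 0.925 m from the base axis. Payload 12.5 kg.
Tool frame: the origin (TCP) lies at the very end of the fingers, on their centre line; the grasp point (between the pads) lies 19 mm behind it; z points along the fingers, y is the line along which they close (so a half turn about z gives the same grasp; the last joint's range is limited). The gripper opens to 85 mm and grips with 20 to 120 N. Pads are 22 mm wide; open, the fingers measure 114 mm over their backs; the gripper's body (76 mm by 85 mm) begins 54 mm behind the grasp point. The pads swing forward as they close: fully open they stand 13 mm farther back than shut.
Start: joints at [1.189, 0.491, 1.559, -0, 1.092, -0.106], TCP at [0.17, 0.601, 0.201] pointing down, gripper open.
Joint ranges: [-3.1, 3.1], [-0.84, 2.19], [0.05, 2.79], [-1.13, 4.28], [0.06, 2.93], [-2.69, 2.69]. Speed limits (rad/s): [2.22, 2.22, 2.79, 3.14, 3.14, 3.14].

## Interface

Orientations are given as a unit quaternion [x, y, z, w].
In Python, from bench import manip gives the robot as it stands.
- The arm moves only by the tool step_arm, never from a script. Its argument "moves" is a list of rows, each an object with "slide": the shift along the tool's x, y, z each as a share of 0.5 m, from -1 to 1, a list of three; "angular": the turn, a rotation vector about the tool's x, y, z each as a share of 60 degrees, from -1 to 1, a list of three. A call has 1 to 20 rows; each row is the pose to reach, as a shift and turn from the pose commanded when the call began, along the tool's axes at that moment; what a row does not reach only later rows make up. A row lasts 1/10 s, in which the tool goes at most 50 mm and 8.59 degrees, less where a joint would pass 70% of its speed; a pose out of reach is approached as far as the arm can. A call with a number of a shift or a turn outside -1 to 1 is refused whole. A call with a gripper value outside its range is refused whole. "claw" is the closure, from -1 (fully open) to 1 (shut), set as the call begins (left out, the last holds). The fingers move at their own pace and stop on an object; "force" is the grip in N (left out, the last holds). Time passes only in rows, so rows that repeat a pose let the fingers close. It gives the time, the measured TCP pose, the force, the opening and the grip force at its end, in the units of the state.
- manip.get_obs(): the state, without advancing time (a new reading comes with each control period).
- manip.grab_frame(name): name is "scene" or "top" or "wrist"; returns a dict with "pixels" (400x640x3 uint8, red, green, blue), "intrinsics" (3x3 intrinsics, pixels), "rvec" (rotation vector, rad) and "tvec" (3), from world to camera coordinates, as OpenCV has them. Camera axes: x right, y down, z forward; pixel columns grow to the right and rows downward; lengths in m; the calibration is good to about 2 mm. A picture is of the moment at which its call begins. There is no depth.
- manip.sign_off(): hands the job in; it is judged then, once.
The state is a dict: "time_s": time; "joints": joint angles; "joint_velocities": joint speeds; "joint_efforts": joint torques, N m; "eef_pos": TCP position; "eef_rot": TCP orientation; "contact_force": force on the tool from outside, world axes, zero at the start; "moment": the same for the moment, N m; "width": opening from 0.0 (shut) to 1.0 (fully open); "grasp_force": force on a finger pad.
Only numpy, scipy, OpenCV 4.12 (cv2) and the standard library are available. Lean on these libraries where they do the work, as an engineer would, in place of code of your own. Each camera call takes 0.05 s, during which the arm holds its last target. There are 200 camera calls.

## Task

Get the small panel ready on the work board: lay the long batten on the long strip of tape and the short batten on the short strip, each centred on and along its strip, rest the panel level across both battens, centred over the board and square to them, and put the sanding block, cork down, lengthwise on the middle of the panel. Stand the tin on the bench just off the end of the board next to the long strip, in line with the middle of the board and about 30 mm (two fingers) clear of its edge. Keep the full tin upright throughout, and leave the loose round lid where it lies.

Things in the scene. Friction and masses are not known exactly. Their poses are not given: they have to be found in the camera images.
- board: Fixed flat brown fibreboard, 150 mm (its x) by 180 mm (its y) and 6 mm thick, on the bench. Origin at the centre of its underside, z up. It carries two white tape strips that run along its x, near its two y ends.
- tape_long: Long white strip of paper tape stuck on the board, 130 mm (its x) by 30 mm, flat (no thickness to speak of); marks the place of the long batten. Its centre is 55 mm from the board's centre along the board's y, on either side (the short strip is on the other). Origin at its centre on the board's top face, x along the strip, parallel to the board's x.
- tape_short: Short white strip of paper tape stuck on the board, 80 mm (its x) by 30 mm; marks the place of the short batten, 55 mm from the board's centre on the other side. Origin at its centre on the board's top face, x along the strip.
- batten_long: Loose brown wood batten, 130 mm (its x) by 28 mm by 24 mm high, lying flat. Origin at the centre of its underside.
- batten_short: Loose brown wood batten, 80 mm (its x) by 28 mm by 24 mm high, lying flat. Origin at the centre of its underside.
- panel: Loose flat brown wood panel, 160 mm (its x) by 56 mm (its y) by 18 mm thick, lying flat. Origin at the centre of its underside. When in place its long side (x) runs along the board's y, over both battens, its underside 30 mm above the bench.
- sander: Loose sanding block of dark wood with a cork sole: base 80 mm (its x) by 50 mm, 20 mm high, and on it a grip ridge along x over the full 80 mm, 26 mm wide (y), up to 45 mm above the underside. Origin at the centre of its underside. When in place its x runs along the panel's x, either way round.
- tin: Loose small full round metal tin with a pale label, standing upright, 58 mm across and 75 mm high. Origin at the centre of its underside, z up. In place its centre is about 149 mm from the board's centre along the board's y (the board's edge is at 90 mm), on the long strip's side.
- lid: Loose round tin lid lying on the bench among the things to be moved, 72 mm across, 8 mm thick, green stain on its top; origin at the centre of its underside; leave it alone.

How it is judged:
At the end, for the whole second after the job is handed in: Battens flat on their own strips (12 mm, 0.17 rad); panel level on both, centred on the board (12 mm, 0.15 rad); sanding block upright at the panel's middle (12 mm, 0.2 rad); tin upright off the long strip's end, 15 mm from the midline, 15-45 mm clear; all released and at rest (horizontal distance between batten_long and tape_long below 0.012 m and angle between the x axis of batten_long and the x axis of tape_long, either way round below 0.17 rad and z of batten_long in the frame of board between 0.003 and 0.009 m and angle between each of batten_long, batten_short, panel, sander, tin's own z axis and vertical below 0.06 rad and horizontal distance between batten_short and tape_short below 0.012 m and angle between the x axis of batten_short and the x axis of tape_short, either way round below 0.17 rad and z of batten_short in the frame of board between 0.003 and 0.009 m and x of panel in the frame of board between -0.012 and 0.012 m and y of panel in the frame of board between -0.012 and 0.012 m and z of panel in the frame of board between 0.026 and 0.034 m and angle between the x axis of panel and the y axis of board, either way round below 0.15 rad and x of sander in the frame of panel between -0.012 and 0.012 m and y of sander in the frame of panel between -0.012 and 0.012 m and z of sander in the frame of panel between 0.014 and 0.022 m and angle between the x axis of sander and the x axis of panel, either way round below 0.2 rad and x of tin in the frame of board between -0.015 and 0.015 m and (y of tin in the frame of board between 0.134 and 0.164 m or y of tin in the frame of board between -0.164 and -0.134 m) and horizontal distance between tin and tape_long below 0.135 m and height (world z) of tin below 0.004 m and linear speed of each of batten_long, batten_short, panel, sander, tin below 0.02 m/s and angular speed of each of batten_long, batten_short, panel, sander, tin below 0.2 rad/s); the robot touches nothing.
It fails at once if the tin is tipped by more than about 35 degrees (angle between tin's own z axis and vertical above 0.6 rad).
It fails at once if the lid is moved by more than 20 mm (distance of lid from where it was at the start of the episode above 0.02 m).
It also fails if it takes over 128 s, if anything falls off the work surface, if the arm or the gripper's body presses on something with over 40 N, if the wrist force passes 120 N, or if a joint passes its speed limit or range.

## Working session

There is one attempt and no reset: what is moved stays moved. The work goes in short steps, Python scripts to look and compute and a tool call to move; the robot and the scene stay as the last step left them, time stands still between calls to the robot, and variables do not carry over. Pictures are saved under pics/ and viewed, at most 14 in all, crops included, and the job is handed in when it is done.

Besides the shell and the picture viewer there is one more tool, called after "Emit:" by a JSON object that holds its "api" and its "payload". step_arm: Moves the arm, as the interface text tells. Shift numbers are shares of 0.5 m and turn numbers shares of 60 degrees, none past 1 either way. Its arguments: {"type":"object","properties":{"moves":{"type":"array","items":{"type":"object","properties":{"slide":{"type":"array","items":{"type":"number","minimum":-1,"maximum":1}},"angular":{"type":"array","items":{"type":"number","minimum":-1,"maximum":1}}}}},"claw":{"type":"number"},"force":{"type":"number"}},"required":["moves"]}

```bash
mkdir -p pics
python3 - <<'E'
from bench import manip
import cv2,pickle
d={}
for n in("scene","top","wrist"):
    f=manip.grab_frame(n);d[n]=f
    cv2.imwrite(f"pics/{n}0.png",f["pixels"][:,:,::-1])
    print(n,f["rvec"],f["tvec"],f["intrinsics"].tolist())
pickle.dump(d,open("f0.pkl","wb"))
print(manip.get_obs())
E
```

```text
scene [ 2.2032433   0.58124367 -0.26643216] [-0.46766966 -0.15819077  1.05608703] [[373.8278132830028, 0.0, 311.2361533834584], [0.0, 373.8278132830028, 197.1845812903627], [0.0, 0.0, 1.0]]
top [ 2.13029498 -2.18752222  0.11866516] [0.0318855  0.54326051 1.1861784 ] [[484.0505982651091, 0.0, 322.1190114500377], [0.0, 484.0505982651091, 200.17113022191847], [0.0, 0.0, 1.0]]
wrist [-2.3232398  -1.75887232 -0.24136303] [-0.62532937 -0.03620637  0.37755783] [[339.8734510144613, 0.0, 321.6729341211973], [0.0, 339.8734510144613, 199.97597651467274], [0.0, 0.0, 1.0]]
{'time_s': 0.15, 'joints': array([ 1.18942283e+00,  4.91405486e-01,  1.55931949e+00,  1.05861193e-05,
        1.09166317e+00, -1.05596348e-01]), 'joint_velocities': array([ 0.00107161, -0.00327033, -0.00091222, -0.00141145,  0.00099418,
       -0.00080411]), 'joint_efforts': array([ 1.52888468e-03, -6.18711877e+01, -2.61691046e+01, -1.07605397e-04,
        3.22488704e-03, -1.24107044e-05]), 'eef_pos': array([0.17008914, 0.60122051, 0.20026823]), 'eef_rot': array([ 1.37454448e-01,  9.90508009e-01, -3.84884867e-04, -1.00449384e-04]), 'contact_force': array([-0.24025043, -0.28645248, -0.016283  ]), 'moment': array([ 0.02441166, -0.02489191,  0.04616414]), 'grasp_force': 0.0, 'width': 0.9994801285948189}
```

View pics/top0.png

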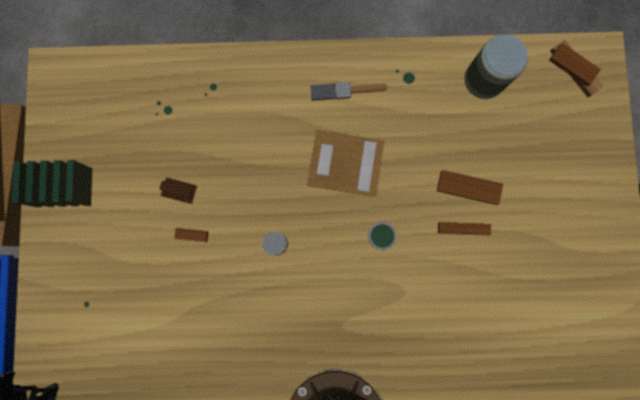

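View pics/scene0.png

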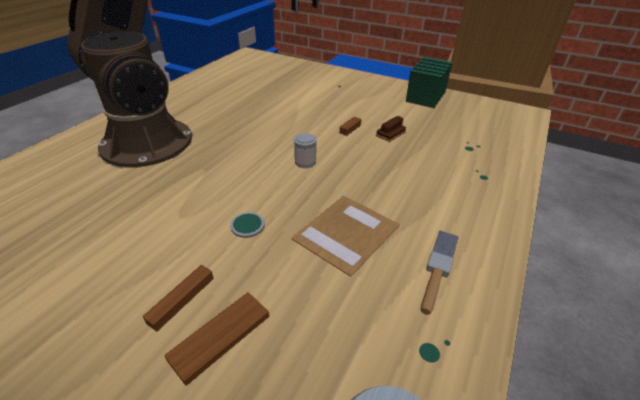

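Run:
```python
import cv2
t=cv2.imread("pics/top0.png");s=cv2.imread("pics/scene0.png")
def up(i,k):return cv2.convertScaleAbs(cv2.resize(i,None,fx=k,fy=k,interpolation=cv2.INTER_CUBIC),alpha=1.5)
import numpy as np
# A: top left objs + right objs ; 5x
a=up(t[170:260,155:295],5);b=up(t[125:255,300:380+10],5)
cv2.imwrite("pics/tA.png",a)           # 700x450 origin (155,170)
cv2.imwrite("pics/tB.png",up(t[125:255,303:508],3.9)) # origin (303,125)
cv2.imwrite("pics/sA.png",up(s[195:385,140:405],3)) # origin (140,195)
cv2.imwrite("pics/sB.png",up(s[110:180,285:415],6)) # origin (285,110)
```

```text
(no output)
```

View pics/tA.png

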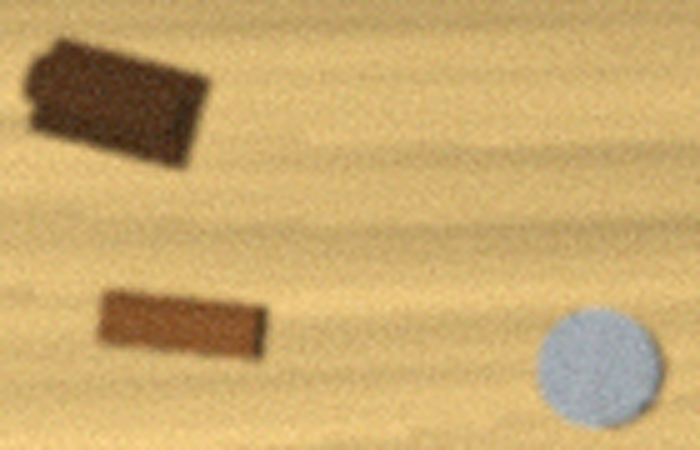

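View pics/tB.png

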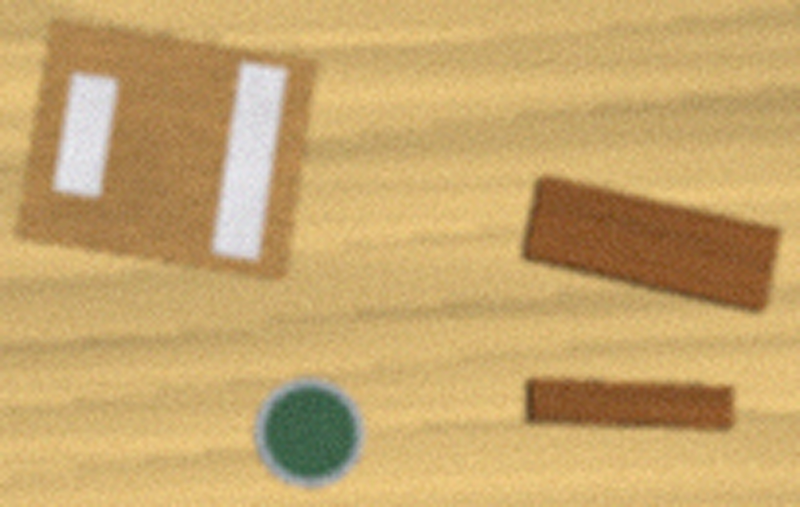

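View pics/sA.png

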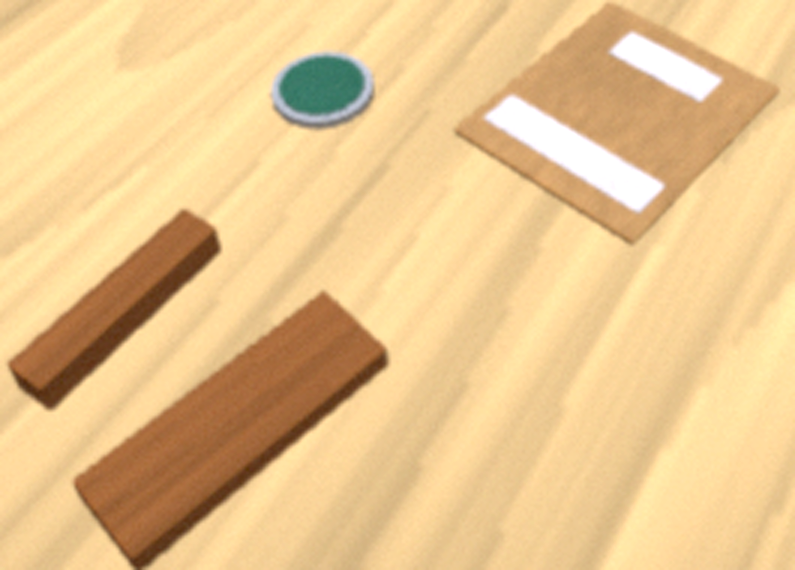

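View pics/sB.png

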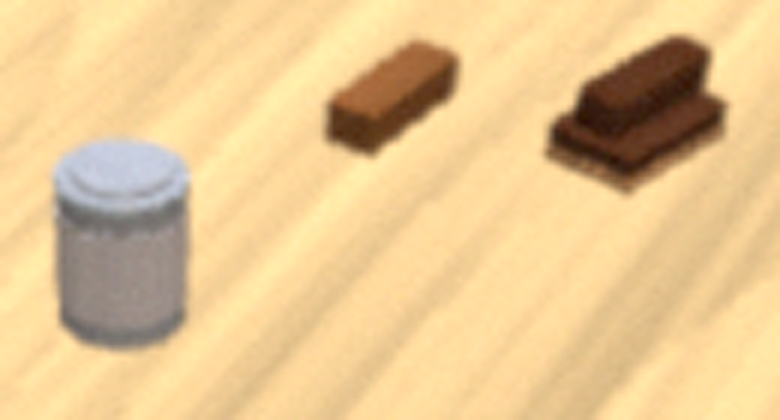

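```bash
cat > h.py <<'E'
import numpy as np,cv2
def P(f):
    R=cv2.Rodrigues(np.array(f["rvec"]))[0];return R,np.array(f["tvec"]).reshape(3),np.array(f["intrinsics"])
def tri(fs,uvs):
    A=[];b=[]
    for f,uv in zip(fs,uvs):
        R,t,K=P(f);M=K@np.c_[R,t]
        for i in(0,1):
            r=uv[i]*M[2]-M[i];A.append(r[:3]);b.append(-r[3])
    A=np.array(A);return np.linalg.lstsq(A,np.array(b),rcond=None)[0]
def plane(f,uv,z):
    R,t,K=P(f);d=R.T@np.linalg.inv(K)@np.array([uv[0],uv[1],1.]);c=-R.T@t
    return c+d*(z-c[2])/d[2]
def proj(f,X):
    R,t,K=P(f);return cv2.projectPoints(np.array(X,float).reshape(-1,1,3),np.array(f["rvec"],float),np.array(f["tvec"],float),K,None)[0].reshape(-1,2)
def un(c,k,o): return (np.array(c,float)+.5)/k-.5+np.array(o)
E
cat > m1.py <<'E'
from h import *
import pickle
d=pickle.load(open("f0.pkl","rb"));T,S=d["top"],d["scene"]
B=(3.9,(303,125));A=(5,(155,170));SA=(3,(140,195));SB=(6,(285,110))
o={"board":([(52,20),(317,60),(288,278),(17,240)],B,[(778,90),(632,240),(457,131),(610,3)],SA,.006),
"tape_short":([(72,74),(118,78),(101,196),(54,190)],B,[(721,80),(705,101),(611,52),(631,31)],SA,.006),
"tape_long":([(241,63),(288,68),(260,260),(212,254)],B,[(664,186),(642,212),(485,118),(512,95)],SA,.006),
"panel":([(543,177),(780,228),(765,310),(528,258)],B,[(387,350),(138,553),(76,483),(324,291)],SA,.018),
"batten_long":([(535,380),(734,386),(733,428),(531,420)],B,[(217,236),(45,392),(10,365),(184,210)],SA,.024),
"batten_short":([(103,290),(258,305),(254,355),(98,340)],A,[(458,57),(374,122),(330,100),(413,40)],SB,.024)}
for n,(t,kt,s,ks,z) in o.items():
    t=un(t,*kt);s=un(s,*ks)
    X=np.array([tri((T,S),(a,b)) for a,b in zip(t,s)])
    Y=np.array([plane(T,a,z) for a in t]);c=Y.mean(0)
    e=[np.linalg.norm(Y[i]-Y[(i+1)%4]) for i in range(4)]
    v1=(Y[1]-Y[0]+Y[2]-Y[3]);v2=(Y[3]-Y[0]+Y[2]-Y[1])
    print(n,"tri",X.mean(0).round(4),X[:,2].round(3),"top",c[:2].round(4),"sizes",np.round(e,3),"ang",np.degrees([np.arctan2(v[1],v[0]) for v in(v1,v2)]).round(1))
for n,t,s in (("tin",un((601,368),*A),un((122,172),*SB)),("lid",un((308,432),*B),un((323,88),*SA))):
    print(n,tri((T,S),(t,s)).round(4),plane(T,t,.075 if n=="tin" else .008).round(4))
for p in [(62,40),(208,78),(186,165),(33,127)]: print(plane(T,un(p,*A),.0).round(4),plane(T,un(p,*A),.045).round(4))
E
python3 m1.py
```

```text
board tri [ 0.6449 -0.0457  0.0012] [-0.     0.003  0.002 -0.   ] top [ 0.6428 -0.0463] sizes [0.179 0.148 0.18  0.151] ang [-100.  170.]
tape_short tri [0.6556 0.0086 0.0039] [0.002 0.005 0.005 0.004] top [0.654 0.008] sizes [0.031 0.081 0.031 0.079] ang [-97.8 170.1]
tape_long tri [ 0.6349 -0.0998  0.0039] [0.003 0.006 0.004 0.002] top [ 0.6332 -0.1004] sizes [0.032 0.131 0.032 0.13 ] ang [-98.3 169.6]
panel tri [ 0.571  -0.3607  0.0135] [0.012 0.016 0.012 0.014] top [ 0.5692 -0.3604] sizes [0.157 0.055 0.157 0.055] ang [-104.   166.3]
batten_long tri [ 0.466  -0.3398  0.0173] [0.014 0.018 0.019 0.018] top [ 0.4647 -0.339 ] sizes [0.128 0.027 0.129 0.026] ang [-93.5 173.1]
batten_short tri [0.4688 0.3533 0.0186] [0.018 0.016 0.021 0.02 ] top [0.4678 0.3514] sizes [0.079 0.025 0.079 0.025] ang [-97.  175.1]
tin [0.4393 0.135  0.0699] [0.4379 0.1336 0.075 ]
lid [ 0.4533 -0.1314  0.0018] [ 0.4525 -0.1312  0.008 ]
[0.6175 0.4195 0.    ] [0.6098 0.4047 0.045 ]
[0.5955 0.3433 0.    ] [0.5885 0.3313 0.045 ]
[0.5503 0.3545 0.    ] [0.545  0.3421 0.045 ]
[0.5723 0.434  0.    ] [0.5662 0.4187 0.045 ]
```

```bash
cat >> h.py <<'E'
from scipy.spatial.transform import Rotation as Ro
import sys
def go(targets,base=None):
    """targets (x,y,z,psi deg of tool y); prints rows from the current pose"""
    from bench import manip
    o=manip.get_obs();R0=Ro.from_quat(o["eef_rot"]);p0=o["eef_pos"]
    print("t",round(o["time_s"],2),"pos",p0.round(4),"psi",np.degrees(np.arctan2(*R0.as_matrix()[[1,0],1])).round(1),"w",round(o["width"],3),"F",o["contact_force"].round(1))
    for x,y,z,psi in targets:
        a=np.radians(psi);ty=np.array([np.cos(a),np.sin(a),0]);tz=np.array([0,0,-1.])
        R=Ro.from_matrix(np.c_[np.cross(ty,tz),ty,tz])
        print((x,y,z,psi),"slide",(R0.inv().apply(np.array([x,y,z])-p0)/.5).round(4),"ang",((R0.inv()*R).as_rotvec()/np.radians(60)).round(4))
E
python3 -c "
from h import *
go([(.5,.36,.25,15)])
import pickle
d=pickle.load(open('f0.pkl','rb'))
print(plane(d['scene'],un((645,75),6,(285,110)),.045))"
```

```text
t 0.15 pos [0.1701 0.6012 0.2003] psi 74.2 w 0.999 F [-0.2 -0.3 -0. ]
(0.5, 0.36, 0.25, 15) slide [-0.7662 -0.2846 -0.0993] ang [-7.000e-04  3.000e-04  9.866e-01]
[0.58925448 0.37142612 0.045     ]
```

Emit:
{"api": "step_arm", "payload": {"moves": [{"slide": [-0.766,-0.285,-0.1],"angular": [0,0,0.986]},{"slide": [-0.766,-0.285,-0.1],"angular": [0,0,0.986]},{"slide": [-0.766,-0.285,-0.1],"angular": [0,0,0.986]},{"slide": [-0.766,-0.285,-0.1],"angular": [0,0,0.986]},{"slide": [-0.766,-0.285,-0.1],"angular": [0,0,0.986]},{"slide": [-0.766,-0.285,-0.1],"angular": [0,0,0.986]},{"slide": [-0.766,-0.285,-0.1],"angular": [0,0,0.986]},{"slide": [-0.766,-0.285,-0.1],"angular": [0,0,0.986]},{"slide": [-0.766,-0.285,-0.1],"angular": [0,0,0.986]},{"slide": [-0.766,-0.285,-0.1],"angular": [0,0,0.986]},{"slide": [-0.766,-0.285,-0.1],"angular": [0,0,0.986]},{"slide": [-0.766,-0.285,-0.1],"angular": [0,0,0.986]},{"slide": [-0.766,-0.285,-0.1],"angular": [0,0,0.986]},{"slide": [-0.766,-0.285,-0.1],"angular": [0,0,0.986]}]}}

```text
time_s: 1.55
eef_pos: [0.4991, 0.3608, 0.2508]
eef_rot: [0.608, 0.794, 0.0, -0.0]
contact_force: [0.0, -0.5, 0.8]
width: 0.998
grasp_force: 0.0
```

```bash
python3 -c "
from h import *
from bench import manip
import pickle
f=manip.grab_frame('wrist');pickle.dump(f,open('w1.pkl','wb'))
cv2.imwrite('pics/w1.png',f['pixels'][:,:,::-1])
go([(.468,.3515,.10,-6.5),(.468,.3515,.004,-6.5)])"
```

```text
t 1.6 pos [0.4993 0.3606 0.2508] psi 15.1 w 0.999 F [-0.1 -0.1 -0. ]
(0.468, 0.3515, 0.1, -6.5) slide [-0.0013 -0.0652  0.3015] ang [ 0.000e+00 -1.000e-04  3.601e-01]
(0.468, 0.3515, 0.004, -6.5) slide [-0.0013 -0.0652  0.4935] ang [ 0.000e+00 -1.000e-04  3.601e-01]
```

View pics/w1.png

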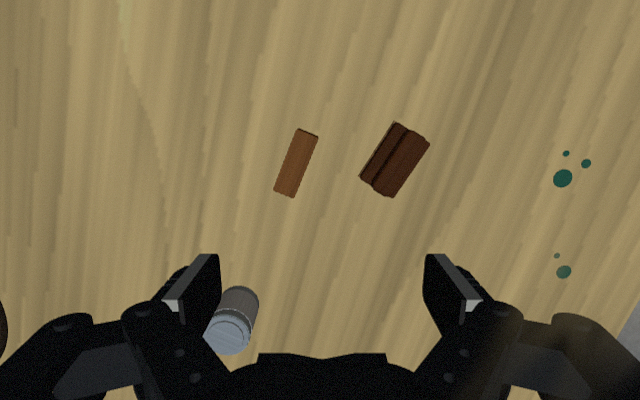

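```bash
python3 -c "
from h import *
import pickle
f=pickle.load(open('w1.pkl','rb'))
i=f['pixels'][110:210,340:450,::-1]
cv2.imwrite('pics/w1c.png',cv2.convertScaleAbs(cv2.resize(i,None,fx=6,fy=6,interpolation=cv2.INTER_CUBIC),alpha=2.5))
Y=np.array([plane(f,p,.024) for p in [(299,128),(318,137),(292,198),(273,190)]]);print(Y.round(4),Y.mean(0))
T=pickle.load(open('f0.pkl','rb'))['top']
print(tri((f,T),((295.5,163.2),un((178,322.5),5,(155,170)))))
"
```

```text
[[0.4637 0.3954 0.024 ]
 [0.4875 0.3913 0.024 ]
 [0.476  0.3121 0.024 ]
 [0.4513 0.3158 0.024 ]] [0.4696421  0.35364516 0.024     ]
[0.46863873 0.35351436 0.01668568]
```

View pics/w1c.png

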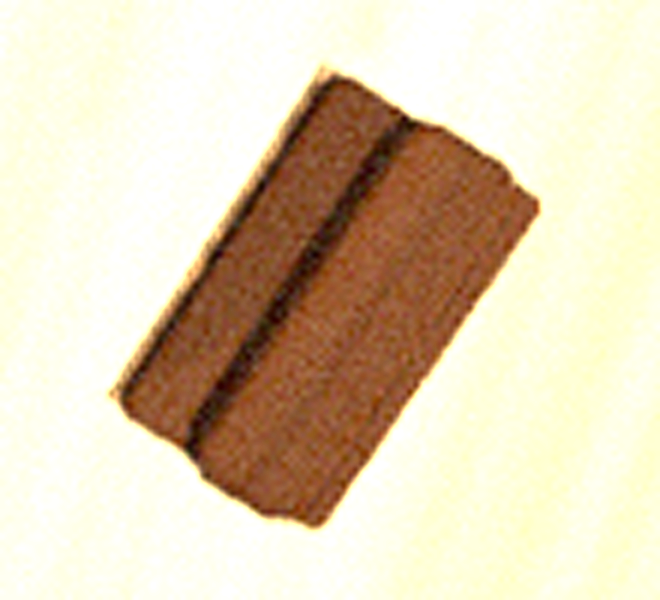

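Emit:
{"api": "step_arm", "payload": {"moves": [{"slide": [-0.001,-0.065,0.1],"angular": [0,0,0.18]},{"slide": [-0.001,-0.065,0.2],"angular": [0,0,0.36]},{"slide": [-0.001,-0.065,0.3],"angular": [0,0,0.36]},{"slide": [-0.001,-0.065,0.3],"angular": [0,0,0.36]}]}}

```text
time_s: 2.0
eef_pos: [0.4661, 0.35, 0.0964]
eef_rot: [0.747, 0.665, -0.004, -0.001]
contact_force: [-0.7, 0.9, 0.2]
width: 1.0
grasp_force: 0.0
```

```bash
python3 -c "
from h import *
import pickle
f=pickle.load(open('w1.pkl','rb'))
Y=np.array([plane(f,un(p,6,(340,110)),.02) for p in [(332,80),(540,205),(322,525),(125,405)]]);print(Y.round(4),Y.mean(0))
for a,b in((0,3),(1,2)): v=Y[a]-Y[b];print(np.degrees(np.arctan2(v[1],v[0])),np.linalg.norm(v))
go([(.4690,.3525,.004,-7.5)])
"
```

```text
[[0.5695 0.4299 0.02  ]
 [0.6166 0.4178 0.02  ]
 [0.5959 0.3447 0.02  ]
 [0.5496 0.3581 0.02  ]] [0.58287894 0.38760165 0.02      ]
74.45730514827417 0.07448708738075904
74.17426261046346 0.07599076848339928
t 2.0 pos [0.4661 0.35   0.0964] psi -6.6 w 1.0 F [-0.7  0.9  0.2]
(0.469, 0.3525, 0.004, -7.5) slide [0.0065 0.0063 0.1847] ang [-0.0058  0.0044  0.0152]
```

Emit:
{"api": "step_arm", "payload": {"moves": [{"slide": [0.002,0.002,0.1],"angular": [0,0,0.01]},{"slide": [0.002,0.002,0.16],"angular": [0,0,0.01]},{"slide": [0.002,0.002,0.193],"angular": [0,0,0.01]},{"slide": [0.002,0.002,0.193],"angular": [0,0,0.01]},{"slide": [0.002,0.002,0.193],"angular": [0,0,0.01]}]}}

```text
time_s: 2.5
eef_pos: [0.4706, 0.3526, 0.0057]
eef_rot: [0.749, 0.662, 0.001, 0.0]
contact_force: [0.2, -0.0, 0.5]
width: 1.001
grasp_force: 0.0
```

Emit:
{"api": "step_arm", "payload": {"moves": [{"slide": [0,0,0]},{"slide": [0,0,0]},{"slide": [0,0,0]},{"slide": [0,0,0]},{"slide": [0,0,0]},{"slide": [0,0,0]},{"slide": [0,0,0]},{"slide": [0,0,0]}], "claw": 1, "force": 40}}

```text
invalid input
```

```bash
python3 -c "
from h import *
go([(.469,.3525,.12,-7.5),(.655,.0085,.12,50),(.655,.0085,.12,79.8),(.655,.0085,.012,79.8)])
"
```

```text
t 2.5 pos [0.4706 0.3526 0.0057] psi -7.1 w 1.001 F [ 0.2 -0.   0.5]
(0.469, 0.3525, 0.12, -7.5) slide [-0.0004 -0.0029 -0.2285] ang [ 0.0013 -0.001   0.0071]
(0.655, 0.0085, 0.12, 50) slide [-0.6373  0.4509 -0.2286] ang [ 1.700e-03 -3.000e-04 -9.512e-01]
(0.655, 0.0085, 0.12, 79.8) slide [-0.6373  0.4509 -0.2286] ang [ 1.8000e-03  1.0000e-04 -1.4479e+00]
(0.655, 0.0085, 0.012, 79.8) slide [-0.6376  0.4507 -0.0126] ang [ 1.8000e-03  1.0000e-04 -1.4479e+00]
```

Emit:
{"api": "step_arm", "payload": {"moves": [{"slide": [0,0,0],"angular": [0,0,0]},{"slide": [0,0,0],"angular": [0,0,0]},{"slide": [0,0,0],"angular": [0,0,0]},{"slide": [0,0,0],"angular": [0,0,0]},{"slide": [0,0,0],"angular": [0,0,0]},{"slide": [0,0,0],"angular": [0,0,0]},{"slide": [0,0,0],"angular": [0,0,0]},{"slide": [0,0,0],"angular": [0,0,0]}], "claw": 1, "force": 40}}

```text
time_s: 3.3
eef_pos: [0.4698, 0.352, 0.0042]
eef_rot: [0.75, 0.662, -0.0, -0.0]
contact_force: [-1.2, -0.8, 0.6]
width: 0.001
grasp_force: 0.0
```

```bash
python3 -c "
from h import *
from bench import manip
import pickle
f=manip.grab_frame('wrist');pickle.dump(f,open('w2.pkl','wb'))
t=manip.grab_frame('top');s=manip.grab_frame('scene')
up=lambda i,k:cv2.convertScaleAbs(cv2.resize(i[:,:,::-1],None,fx=k,fy=k,interpolation=cv2.INTER_CUBIC),alpha=1.5)
a=up(s['pixels'][90:180,260:430],4.7);b=f['pixels'][:,:,::-1];b=cv2.convertScaleAbs(cv2.resize(b,(272,170)),alpha=2)
c=up(t['pixels'][160:260,140:300],1.7);c=cv2.resize(c,(272,170))
o=np.zeros((600,800,3),np.uint8);o[:a.shape[0],:a.shape[1]]=a[:,:800];o[425:595,:272]=b;o[425:595,280:552]=c
cv2.imwrite('pics/c2.png',o)
"
```

```text
(no output)
```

View pics/c2.png

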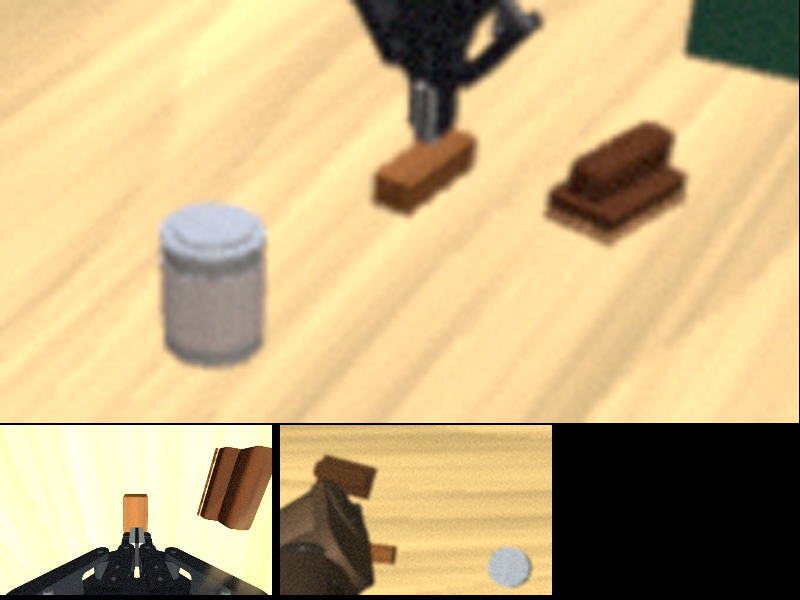

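```bash
python3 -c "
from h import *
import pickle
d=pickle.load(open('f0.pkl','rb'));w=pickle.load(open('w2.pkl','rb'))
for X in ([.4698,.352,.004],[.4698,.352,.03],[.4698,.352,.054]):
  s=proj(d['scene'],X)[0]; print(X,'scene',s,'crop',(s-[260,90])*4.7,'wrist',proj(w,X))
for y in(.312,.352,.392):print(y,proj(w,[.469,y,.024]))
R,t,K=P(w);print(-R.T@t)
from bench import manip
o=manip.get_obs();print(o['eef_pos'],o['joints'],o['contact_force'])
"
```

```text
[0.4698, 0.352, 0.004] scene [349.67373581 127.4739542 ] crop [421.4665583  176.12758472] wrist [[320.03898676 235.73167638]]
[0.4698, 0.352, 0.03] scene [350.29681881 119.60431243] crop [424.39504839 139.14026841] wrist [[319.77233143 256.17908471]]
[0.4698, 0.352, 0.054] scene [350.88897756 112.12524902] crop [427.17819453 103.98867041] wrist [[319.43971781 281.68424342]]
0.312 [[327.94189228 321.54262917]]
0.352 [[318.2158107  251.09961416]]
0.392 [[307.15077606 170.95897425]]
[0.47920947 0.42001031 0.17712852]
[0.46973735 0.35195936 0.00417188] [5.30492519e-01 6.95046474e-01 1.81612726e+00 1.06129651e-04
 6.30450200e-01 6.55418167e-01] [ 0.16163448  0.76341154 -0.30192866]
```

Emit:
{"api": "step_arm", "payload": {"moves": [{"slide": [0,0,0],"angular": [0,0,0]},{"slide": [0,0,0],"angular": [0,0,0]},{"slide": [0,0,0],"angular": [0,0,0]},{"slide": [0,0,0],"angular": [0,0,0]},{"slide": [0,0,0],"angular": [0,0,0]},{"slide": [0,0,0],"angular": [0,0,0]},{"slide": [0,0,0.016],"angular": [0,0,0]},{"slide": [0,0,0.032],"angular": [0,0,0]},{"slide": [0,0,0.032],"angular": [0,0,0]}], "claw": -0.2}}

```text
time_s: 4.35
eef_pos: [0.4691, 0.3516, -0.0132]
eef_rot: [0.75, 0.662, -0.001, -0.0]
contact_force: [-0.2, -0.2, -0.5]
width: 0.602
grasp_force: 0.0
```

Emit:
{"api": "step_arm", "payload": {"moves": [{"slide": [0,0,0],"angular": [0,0,0]},{"slide": [0,0,0],"angular": [0,0,0]},{"slide": [0,0,0],"angular": [0,0,0]},{"slide": [0,0,0],"angular": [0,0,0]},{"slide": [0,0,0],"angular": [0,0,0]}], "claw": 1}}

```text
time_s: 4.85
eef_pos: [0.4698, 0.352, -0.0117]
eef_rot: [0.75, 0.662, 0.0, -0.0]
contact_force: [0.4, -0.6, 0.8]
width: 0.312
grasp_force: 39.4
```

Emit:
{"api": "step_arm", "payload": {"moves": [{"slide": [0,0,-0.1],"angular": [0,0,0]},{"slide": [0,0,-0.2],"angular": [0,0,0]},{"slide": [-0.636,0.452,-0.26],"angular": [0,0,-0.98]},{"slide": [-0.636,0.452,-0.26],"angular": [0,0,-0.98]},{"slide": [-0.636,0.452,-0.26],"angular": [0,0,-0.98]},{"slide": [-0.636,0.452,-0.26],"angular": [0,0,-0.98]},{"slide": [-0.636,0.452,-0.26],"angular": [0,0,-0.98]},{"slide": [-0.636,0.452,-0.26],"angular": [0,0,-0.98]},{"slide": [-0.636,0.452,-0.26],"angular": [0,0,-0.98]},{"slide": [-0.636,0.452,-0.26],"angular": [0,0,-0.98]},{"slide": [-0.636,0.452,-0.26],"angular": [0,0,-0.98]},{"slide": [-0.636,0.452,-0.26],"angular": [0,0,-0.98]},{"slide": [-0.636,0.452,-0.26],"angular": [0,0,-0.98]},{"slide": [-0.636,0.452,-0.26],"angular": [0,0,-0.98]},{"slide": [-0.636,0.452,-0.26],"angular": [0,0,-0.98]}]}}

```text
time_s: 6.35
eef_pos: [0.6539, 0.0097, 0.1183]
eef_rot: [0.328, 0.945, 0.0, -0.0]
contact_force: [-0.1, 0.3, -0.6]
width: 0.307
grasp_force: 39.7
```

```bash
python3 -c "
from h import *
from bench import manip
import pickle
f=manip.grab_frame('wrist');pickle.dump(f,open('w3.pkl','wb'))
cv2.imwrite('pics/w3.png',cv2.convertScaleAbs(f['pixels'][:,:,::-1],alpha=1.5))
go([(.6545,.0085,.118,79.8),(.6545,.0085,-.005,79.8)])"
```

```text
t 6.4 pos [0.654  0.0095 0.1183] psi 51.7 w 0.31 F [ 0.4 -0.4 -0.1]
(0.6545, 0.0085, 0.118, 79.8) slide [-0.002  -0.001   0.0006] ang [ 1.00e-04 -1.00e-04 -4.68e-01]
(0.6545, 0.0085, -0.005, 79.8) slide [-0.002  -0.001   0.2466] ang [ 1.00e-04 -1.00e-04 -4.68e-01]
```

View pics/w3.png

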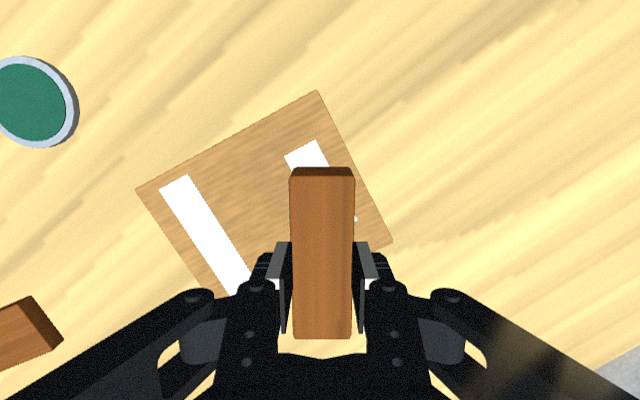

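```bash
python3 -c "
from h import *
import pickle
f=pickle.load(open('w3.pkl','rb'))
a,b,c=[plane(f,p,.006) for p in [(318,90),(136,188),(392,241)]]
print(a,b,c,'centre',(b+c)/2)
for v in(b-a,c-a):print(np.linalg.norm(v),np.degrees(np.arctan2(v[1],v[0])))
l=[plane(f,p,.006) for p in [(160,188),(188,175),(285,155),(317,140)]];print(np.round(l,4))
h=[plane(f,p,.154) for p in [(292,177),(353,177),(350,338),(294,338)]];print(np.round(h,4),np.mean(h,0))
"
```

```text
[0.59042402 0.05712659 0.006     ] [ 0.55640935 -0.11622754  0.006     ] [0.73339132 0.02904756 0.006     ] centre [ 0.64490033 -0.04358999  0.006     ]
0.17665970681184587 -101.10125485473175
0.14569859381453093 -11.111561857734634
[[ 0.5692 -0.1     0.006 ]
 [ 0.5759 -0.073   0.006 ]
 [ 0.614   0.003   0.006 ]
 [ 0.6209  0.0319  0.006 ]]
[[ 0.6161  0.025   0.154 ]
 [ 0.6316  0.0447  0.154 ]
 [ 0.6929 -0.0029  0.154 ]
 [ 0.6765 -0.0237  0.154 ]] [0.65430189 0.01077715 0.154     ]
```

Emit:
{"api": "step_arm", "payload": {"moves": [{"slide": [-0.002,-0.001,0],"angular": [0,0,-0.463]},{"slide": [-0.002,-0.001,0],"angular": [0,0,-0.463]},{"slide": [-0.002,-0.001,0.05],"angular": [0,0,-0.463]},{"slide": [-0.002,-0.001,0.12],"angular": [0,0,-0.463]},{"slide": [-0.002,-0.001,0.18],"angular": [0,0,-0.463]},{"slide": [-0.002,-0.001,0.22],"angular": [0,0,-0.463]},{"slide": [-0.002,-0.001,0.235],"angular": [0,0,-0.463]},{"slide": [-0.002,-0.001,0.244],"angular": [0,0,-0.463]},{"slide": [-0.002,-0.001,0.247],"angular": [0,0,-0.463]},{"slide": [-0.002,-0.001,0.247],"angular": [0,0,-0.463]}]}}

```text
time_s: 7.4
eef_pos: [0.6553, 0.0074, -0.0044]
eef_rot: [0.092, 0.996, 0.0, 0.001]
contact_force: [0.2, -1.1, -0.4]
width: 0.309
grasp_force: 39.7
```

```bash
python3 -c "
from h import *
go([(.654,.0086,-.006,79.5)])"
```

```text
t 7.4 pos [ 0.6553  0.0074 -0.0044] psi 79.4 w 0.309 F [ 0.2 -1.1 -0.4]
(0.654, 0.0086, -0.006, 79.5) slide [0.003  0.002  0.0031] ang [ 0.0002  0.0013 -0.0012]
```

Emit:
{"api": "step_arm", "payload": {"moves": [{"slide": [0.001,0.001,0.002],"angular": [0,0,0]},{"slide": [0.001,0.001,0.003],"angular": [0,0,0]},{"slide": [0.001,0.001,0.003],"angular": [0,0,0]}]}}

```text
time_s: 7.7
eef_pos: [0.6548, 0.0079, -0.0057]
eef_rot: [0.092, 0.996, 0.0, 0.001]
contact_force: [-0.2, 0.4, 6.0]
width: 0.311
grasp_force: 40.4
```

Emit:
{"api": "step_arm", "payload": {"moves": [{"slide": [0,0,0],"angular": [0,0,0]},{"slide": [0,0,0],"angular": [0,0,0]},{"slide": [0,0,0],"angular": [0,0,0]},{"slide": [0,0,0],"angular": [0,0,0]},{"slide": [0,0,-0.08],"angular": [0,0,0]},{"slide": [0,0,-0.16],"angular": [0,0,0]},{"slide": [0,0,-0.24],"angular": [0,0,0]},{"slide": [0,0,-0.24],"angular": [0,0,0]}], "claw": 0}}

```text
time_s: 8.5
eef_pos: [0.6568, 0.0077, 0.1187]
eef_rot: [0.092, 0.996, 0.0, 0.004]
contact_force: [0.6, -0.2, 0.4]
width: 0.501
grasp_force: 0.0
```

```bash
python3 -c "
from h import *
go([(.466,-.3395,.12,22),(.466,-.3395,.10,-5)])"
```

```text
t 8.5 pos [0.6568 0.0077 0.1187] psi 79.4 w 0.501 F [ 0.6 -0.2  0.4]
(0.466, -0.3395, 0.12, 22) slide [ 0.2475 -0.7526 -0.0053] ang [0.0048 0.007  0.957 ]
(0.466, -0.3395, 0.1, -5) slide [ 0.2479 -0.7526  0.0347] ang [0.0067 0.0059 1.407 ]
```

Emit:
{"api": "step_arm", "payload": {"moves": [{"slide": [0.248,-0.752,-0.005],"angular": [0,0,0.96]},{"slide": [0.248,-0.752,-0.005],"angular": [0,0,0.96]},{"slide": [0.248,-0.752,-0.005],"angular": [0,0,0.96]},{"slide": [0.248,-0.752,-0.005],"angular": [0,0,0.96]},{"slide": [0.248,-0.752,-0.005],"angular": [0,0,0.96]},{"slide": [0.248,-0.752,-0.005],"angular": [0,0,0.96]},{"slide": [0.248,-0.752,-0.005],"angular": [0,0,0.96]},{"slide": [0.248,-0.752,-0.005],"angular": [0,0,0.96]},{"slide": [0.248,-0.752,-0.005],"angular": [0,0,0.96]},{"slide": [0.248,-0.752,-0.005],"angular": [0,0,0.96]},{"slide": [0.248,-0.752,-0.005],"angular": [0,0,0.96]},{"slide": [0.248,-0.752,-0.005],"angular": [0,0,0.96]},{"slide": [0.248,-0.752,-0.005],"angular": [0,0,0.96]},{"slide": [0.248,-0.752,-0.005],"angular": [0,0,0.96]}], "claw": -0.4}}

```text
time_s: 9.9
eef_pos: [0.464, -0.3383, 0.1157]
eef_rot: [0.56, 0.829, 0.0, 0.0]
contact_force: [0.8, 0.4, -0.5]
width: 0.704
grasp_force: 0.0
```

```bash
python3 -c "
from h import *
go([(.466,-.3395,.06,-4.5),(.466,-.3395,-.012,-4.5)])
"
```

```text
t 9.9 pos [ 0.464  -0.3383  0.1157] psi 21.9 w 0.704 F [ 0.8  0.4 -0.5]
(0.466, -0.3395, 0.06, -4.5) slide [-0.0038  0.0029  0.1114] ang [ 1.000e-04 -1.000e-04  4.399e-01]
(0.466, -0.3395, -0.012, -4.5) slide [-0.0038  0.0029  0.2554] ang [ 1.000e-04 -1.000e-04  4.399e-01]
```

Emit:
{"api": "step_arm", "payload": {"moves": [{"slide": [-0.003,0.003,0],"angular": [0,0,0.44]},{"slide": [-0.003,0.003,0],"angular": [0,0,0.44]},{"slide": [-0.003,0.003,0.05],"angular": [0,0,0.44]},{"slide": [-0.003,0.003,0.11],"angular": [0,0,0.44]},{"slide": [-0.003,0.003,0.17],"angular": [0,0,0.44]},{"slide": [-0.003,0.003,0.22],"angular": [0,0,0.44]},{"slide": [-0.003,0.003,0.253],"angular": [0,0,0.44]},{"slide": [-0.003,0.003,0.253],"angular": [0,0,0.44]}]}}

```text
time_s: 10.7
eef_pos: [0.4648, -0.3388, -0.0128]
eef_rot: [0.735, 0.678, -0.0, -0.002]
contact_force: [0.0, 0.0, 1.5]
width: 0.697
grasp_force: 0.0
```

Emit:
{"api": "step_arm", "payload": {"moves": [{"slide": [0,0,0],"angular": [0,0,0]},{"slide": [0,0,0],"angular": [0,0,0]},{"slide": [0,0,0],"angular": [0,0,0]},{"slide": [0,0,0],"angular": [0,0,0]},{"slide": [0,0,0],"angular": [0,0,0]}], "claw": 1}}

```text
time_s: 11.2
eef_pos: [0.466, -0.3402, -0.0095]
eef_rot: [0.735, 0.678, 0.0, 0.001]
contact_force: [-0.7, 2.2, 6.3]
width: 0.304
grasp_force: 39.5
```

```bash
python3 -c "
from h import *
from bench import manip
f=manip.grab_frame('top')
import pickle;pickle.dump(f,open('t3.pkl','wb'))
go([(.634,-.0996,.12,52),(.634,-.0996,-.005,79.5)])
"
```

```text
t 11.25 pos [ 0.466  -0.3401 -0.0095] psi -4.6 w 0.308 F [0.3 1.  7.2]
(0.634, -0.0996, 0.12, 52) slide [ 0.5061  0.297  -0.2591] ang [ 0.001   0.0018 -0.943 ]
(0.634, -0.0996, -0.005, 79.5) slide [ 0.5064  0.2966 -0.0091] ang [ 5.0000e-04  2.1000e-03 -1.4013e+00]
```

Emit:
{"api": "step_arm", "payload": {"moves": [{"slide": [0,0,-0.1],"angular": [0,0,0]},{"slide": [0,0,-0.2],"angular": [0,0,0]},{"slide": [0.506,0.297,-0.26],"angular": [0,0,-0.94]},{"slide": [0.506,0.297,-0.26],"angular": [0,0,-0.94]},{"slide": [0.506,0.297,-0.26],"angular": [0,0,-0.94]},{"slide": [0.506,0.297,-0.26],"angular": [0,0,-0.94]},{"slide": [0.506,0.297,-0.26],"angular": [0,0,-0.94]},{"slide": [0.506,0.297,-0.26],"angular": [0,0,-0.94]},{"slide": [0.506,0.297,-0.26],"angular": [0,0,-0.94]},{"slide": [0.506,0.297,-0.26],"angular": [0,0,-0.94]},{"slide": [0.506,0.297,-0.26],"angular": [0,0,-0.94]},{"slide": [0.506,0.297,-0.26],"angular": [0,0,-0.94]},{"slide": [0.506,0.297,-0.26],"angular": [0,0,-0.94]},{"slide": [0.506,0.297,-0.26],"angular": [0,0,-0.94]},{"slide": [0.506,0.297,-0.26],"angular": [0,0,-0.94]}]}}

```text
time_s: 12.75
eef_pos: [0.6335, -0.0999, 0.1192]
eef_rot: [0.328, 0.945, 0.0, -0.0]
contact_force: [0.7, 0.1, 0.3]
width: 0.303
grasp_force: 39.5
```

```bash
python3 -c "
from h import *
from bench import manip
import pickle
f=manip.grab_frame('wrist');s=manip.grab_frame('scene');pickle.dump((f,s),open('w4.pkl','wb'))
o=np.zeros((600,800,3),np.uint8)
a=cv2.resize(f['pixels'][:,:,::-1],(480,300));o[:300,:480]=cv2.convertScaleAbs(a,alpha=1.5)
b=cv2.resize(s['pixels'][100:275,230:430,::-1],None,fx=1.7,fy=1.7,interpolation=cv2.INTER_CUBIC);o[300:300+b.shape[0],:b.shape[1]]=b
cv2.imwrite('pics/c4.png',o)
go([(.634,-.0996,.12,79.5),(.634,-.0996,-.003,79.5)])"
```

```text
t 12.85 pos [ 0.6336 -0.0997  0.1192] psi 51.8 w 0.304 F [ 0.2 -0.4 -0.7]
(0.634, -0.0996, 0.12, 79.5) slide [-0.0005  0.0007 -0.0016] ang [ 1.000e-04 -1.000e-04 -4.619e-01]
(0.634, -0.0996, -0.003, 79.5) slide [-0.0005  0.0007  0.2444] ang [ 1.000e-04 -1.000e-04 -4.619e-01]
```

View pics/c4.png

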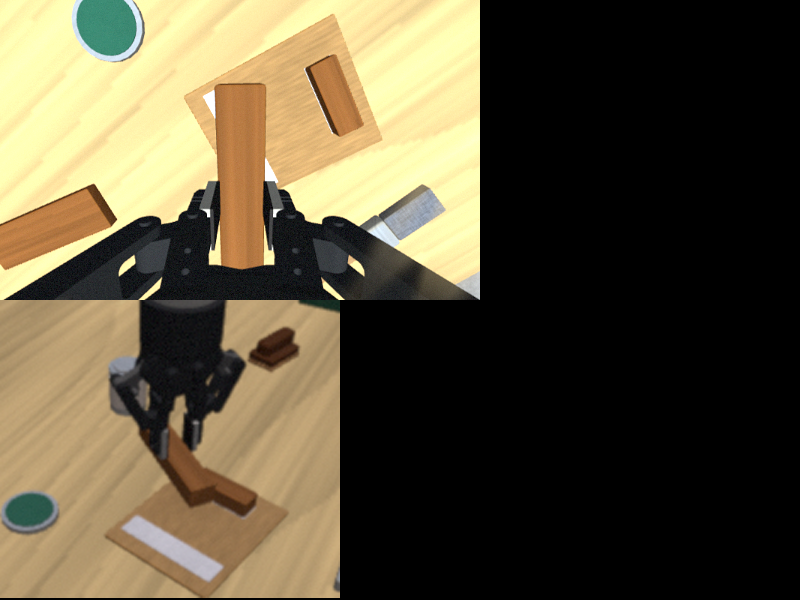

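Emit:
{"api": "step_arm", "payload": {"moves": [{"slide": [0,0.001,0],"angular": [0,0,-0.462]},{"slide": [0,0.001,0],"angular": [0,0,-0.462]},{"slide": [0,0.001,0.05],"angular": [0,0,-0.462]},{"slide": [0,0.001,0.12],"angular": [0,0,-0.462]},{"slide": [0,0.001,0.18],"angular": [0,0,-0.462]},{"slide": [0,0.001,0.22],"angular": [0,0,-0.462]},{"slide": [0,0.001,0.234],"angular": [0,0,-0.462]},{"slide": [0,0.001,0.24],"angular": [0,0,-0.462]},{"slide": [0,0.001,0.242],"angular": [0,0,-0.462]},{"slide": [0,0.001,0.242],"angular": [0,0,-0.462]}]}}

```text
time_s: 13.85
eef_pos: [0.6345, -0.0992, -0.0008]
eef_rot: [0.091, 0.996, -0.0, 0.001]
contact_force: [-0.9, -0.0, -1.2]
width: 0.305
grasp_force: 39.5
```

```bash
python3 -c "
from h import *
from bench import manip
import pickle
s=manip.grab_frame('scene');t=manip.grab_frame('top')
o=np.zeros((600,800,3),np.uint8)
b=cv2.resize(s['pixels'][150:275,260:420,::-1],(768,600),interpolation=cv2.INTER_CUBIC);o[:,:768]=b
cv2.imwrite('pics/c5.png',cv2.convertScaleAbs(o,alpha=1.4))
go([(.634,-.0996,-.005,79.5)])"
```

```text
t 13.95 pos [ 0.6344 -0.0992 -0.0008] psi 79.5 w 0.299 F [-0.8  0.  -0.5]
(0.634, -0.0996, -0.005, 79.5) slide [ 0.0007 -0.0009  0.0083] ang [-0.      0.0014  0.0006]
```

View pics/c5.png

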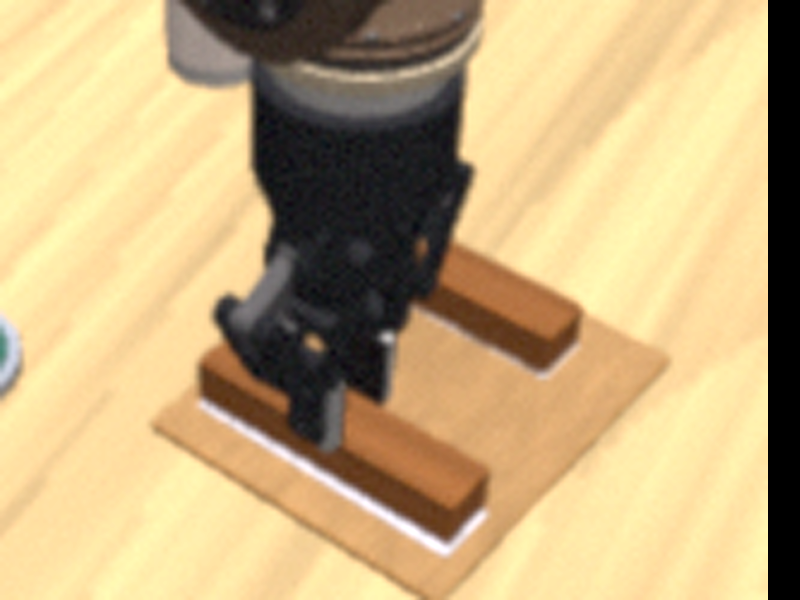

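Emit:
{"api": "step_arm", "payload": {"moves": [{"slide": [0,0,0.003],"angular": [0,0,0]},{"slide": [0,0,0.006],"angular": [0,0,0]},{"slide": [0,0,0.006],"angular": [0,0,0]}]}}

```text
time_s: 14.25
eef_pos: [0.6343, -0.0992, -0.0035]
eef_rot: [0.091, 0.996, -0.0, 0.001]
contact_force: [-3.3, 0.9, 11.5]
width: 0.302
grasp_force: 41.1
```

Emit:
{"api": "step_arm", "payload": {"moves": [{"slide": [0,0,0],"angular": [0,0,0]},{"slide": [0,0,0],"angular": [0,0,0]},{"slide": [0,0,0],"angular": [0,0,0]},{"slide": [0,0,0],"angular": [0,0,0]},{"slide": [0,0,-0.08],"angular": [0,0,0]},{"slide": [0,0,-0.16],"angular": [0,0,0]},{"slide": [0,0,-0.24],"angular": [0,0,0]},{"slide": [0,0,-0.24],"angular": [0,0,0]}], "claw": 0}}

```text
time_s: 15.05
eef_pos: [0.6362, -0.0996, 0.1206]
eef_rot: [0.091, 0.996, -0.001, 0.004]
contact_force: [0.3, 0.7, -0.7]
width: 0.499
grasp_force: 0.0
```

```bash
python3 -c "
from h import *
go([(.570,-.3605,.10,22),(.57,-.3605,-.010,-14)])"
```

```text
t 15.05 pos [ 0.6362 -0.0996  0.1206] psi 79.5 w 0.499 F [ 0.3  0.7 -0.7]
(0.57, -0.3605, 0.1, 22) slide [ 0.0359 -0.5371  0.0411] ang [0.0036 0.0076 0.959 ]
(0.57, -0.3605, -0.01, -14) slide [ 0.0378 -0.537   0.2611] ang [0.0062 0.0065 1.559 ]
```

Emit:
{"api": "step_arm", "payload": {"moves": [{"slide": [0.037,-0.537,0],"angular": [0,0,0.96]},{"slide": [0.037,-0.537,0],"angular": [0,0,0.96]},{"slide": [0.037,-0.537,0],"angular": [0,0,0.96]},{"slide": [0.037,-0.537,0],"angular": [0,0,0.96]},{"slide": [0.037,-0.537,0],"angular": [0,0,0.96]},{"slide": [0.037,-0.537,0],"angular": [0,0,0.96]},{"slide": [0.037,-0.537,0],"angular": [0,0,0.96]},{"slide": [0.037,-0.537,0],"angular": [0,0,0.96]},{"slide": [0.037,-0.537,0],"angular": [0,0,0.96]},{"slide": [0.037,-0.537,0],"angular": [0,0,0.96]},{"slide": [0.037,-0.537,0],"angular": [0,0,0.96]}], "claw": -1}}

```text
time_s: 16.15
eef_pos: [0.5673, -0.3592, 0.1151]
eef_rot: [0.559, 0.829, 0.0, -0.0]
contact_force: [0.2, -0.4, 0.4]
width: 0.999
grasp_force: 0.0
```

```bash
python3 -c "
from h import *
go([(.570,-.3605,-.011,-14)])"
```

```text
t 16.15 pos [ 0.5673 -0.3592  0.1151] psi 22.1 w 0.999 F [ 0.2 -0.4  0.4]
(0.57, -0.3605, -0.011, -14) slide [-0.0045  0.004   0.2523] ang [ 0.000e+00 -1.000e-04  6.013e-01]
```

Emit:
{"api": "step_arm", "payload": {"moves": [{"slide": [-0.004,0.004,0],"angular": [0,0,0.6]},{"slide": [-0.004,0.004,0],"angular": [0,0,0.6]},{"slide": [-0.004,0.004,0],"angular": [0,0,0.6]},{"slide": [-0.004,0.004,0.05],"angular": [0,0,0.6]},{"slide": [-0.004,0.004,0.11],"angular": [0,0,0.6]},{"slide": [-0.004,0.004,0.17],"angular": [0,0,0.6]},{"slide": [-0.004,0.004,0.22],"angular": [0,0,0.6]},{"slide": [-0.004,0.004,0.252],"angular": [0,0,0.6]},{"slide": [-0.004,0.004,0.252],"angular": [0,0,0.6]}]}}

```text
time_s: 17.05
eef_pos: [0.569, -0.36, -0.0128]
eef_rot: [0.788, 0.616, -0.0, -0.002]
contact_force: [0.3, 0.8, -0.3]
width: 0.999
grasp_force: 0.0
```

Emit:
{"api": "step_arm", "payload": {"moves": [{"slide": [0,0,0],"angular": [0,0,0]},{"slide": [0,0,0],"angular": [0,0,0]},{"slide": [0,0,0],"angular": [0,0,0]},{"slide": [0,0,0],"angular": [0,0,0]},{"slide": [0,0,0],"angular": [0,0,0]}], "claw": 1}}

```text
time_s: 17.55
eef_pos: [0.5698, -0.361, -0.0103]
eef_rot: [0.788, 0.615, 0.0, 0.0]
contact_force: [-0.2, 0.0, -0.4]
width: 0.142
grasp_force: 0.0
```

```bash
python3 -c "
from h import *
go([(.644,-.0455,.13,-10.5),(.644,-.0455,.02,-10.5)])"
```

```text
t 17.55 pos [ 0.5698 -0.361  -0.0103] psi -14.1 w 0.142 F [-0.2  0.  -0.4]
(0.644, -0.0455, 0.13, -10.5) slide [ 0.6481 -0.0091 -0.2808] ang [ 0.0006  0.0002 -0.0593]
(0.644, -0.0455, 0.02, -10.5) slide [ 0.6481 -0.0093 -0.0608] ang [ 0.0006  0.0002 -0.0593]
```

Emit:
{"api": "step_arm", "payload": {"moves": [{"slide": [0,0,0],"angular": [0,0,0]},{"slide": [0,0,0],"angular": [0,0,0]},{"slide": [0,0,0],"angular": [0,0,0]},{"slide": [0,0,0],"angular": [0,0,0]},{"slide": [0,0,0],"angular": [0,0,0]},{"slide": [0,0,0],"angular": [0,0,0]},{"slide": [0,0,0.012],"angular": [0,0,0]},{"slide": [0,0,0.024],"angular": [0,0,0]},{"slide": [0,0,0.024],"angular": [0,0,0]}], "claw": -1}}

```text
time_s: 18.45
eef_pos: [0.5691, -0.3605, -0.0241]
eef_rot: [0.788, 0.615, -0.0, -0.001]
contact_force: [-0.4, 0.1, 0.0]
width: 0.997
grasp_force: 0.0
```

Emit:
{"api": "step_arm", "payload": {"moves": [{"slide": [0,0,0],"angular": [0,0,0]},{"slide": [0,0,0],"angular": [0,0,0]},{"slide": [0,0,0],"angular": [0,0,0]},{"slide": [0,0,0],"angular": [0,0,0]}], "claw": 0.3}}

```text
time_s: 18.85
eef_pos: [0.5698, -0.361, -0.0224]
eef_rot: [0.788, 0.615, 0.0, 0.0]
contact_force: [-0.0, 0.3, 4.1]
width: 0.64
grasp_force: 42.8
```

Emit:
{"api": "step_arm", "payload": {"moves": [{"slide": [0,0,-0.1],"angular": [0,0,0]},{"slide": [0,0,-0.2],"angular": [0,0,0]},{"slide": [0.648,-0.009,-0.26],"angular": [0,0,-0.06]},{"slide": [0.648,-0.009,-0.26],"angular": [0,0,-0.06]},{"slide": [0.648,-0.009,-0.26],"angular": [0,0,-0.06]},{"slide": [0.648,-0.009,-0.26],"angular": [0,0,-0.06]},{"slide": [0.648,-0.009,-0.26],"angular": [0,0,-0.06]},{"slide": [0.648,-0.009,-0.26],"angular": [0,0,-0.06]},{"slide": [0.648,-0.009,-0.26],"angular": [0,0,-0.06]},{"slide": [0.648,-0.009,-0.26],"angular": [0,0,-0.06]},{"slide": [0.648,-0.009,-0.26],"angular": [0,0,-0.06]},{"slide": [0.648,-0.009,-0.26],"angular": [0,0,-0.06]}], "claw": 1}}

```text
time_s: 20.05
eef_pos: [0.6437, -0.0465, 0.1069]
eef_rot: [0.769, 0.639, -0.0, -0.0]
contact_force: [0.8, -0.2, -1.5]
width: 0.638
grasp_force: 43.7
```

```bash
python3 -c "
from h import *
from bench import manip
import pickle
f=manip.grab_frame('wrist');s=manip.grab_frame('scene');pickle.dump((f,s),open('w6.pkl','wb'))
o=np.zeros((600,800,3),np.uint8)
a=cv2.resize(f['pixels'][:,:,::-1],(480,300));o[:300,:480]=cv2.convertScaleAbs(a,alpha=1.5)
b=cv2.resize(s['pixels'][100:275,230:430,::-1],None,fx=1.7,fy=1.7,interpolation=cv2.INTER_CUBIC);o[300:300+b.shape[0],:b.shape[1]]=b
cv2.imwrite('pics/c6.png',o)
go([(.644,-.0455,.012,-10.5),(.644,-.0455,.0085,-10.5)])"
```

```text
t 20.15 pos [ 0.6437 -0.0468  0.107 ] psi -10.6 w 0.635 F [ 0.6  0.2 -1.8]
(0.644, -0.0455, 0.012, -10.5) slide [0.0026 0.0002 0.1899] ang [-0.0004  0.     -0.0009]
(0.644, -0.0455, 0.0085, -10.5) slide [0.0026 0.0002 0.1969] ang [-0.0004  0.     -0.0009]
```

View pics/c6.png

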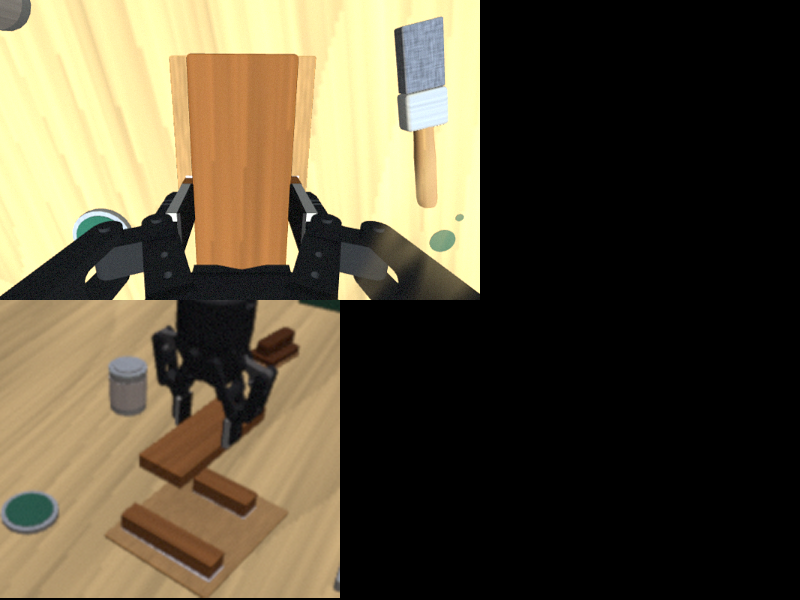

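Emit:
{"api": "step_arm", "payload": {"moves": [{"slide": [0.002,0,0.06],"angular": [0,0,0]},{"slide": [0.002,0,0.12],"angular": [0,0,0]},{"slide": [0.002,0,0.16],"angular": [0,0,0]},{"slide": [0.002,0,0.18],"angular": [0,0,0]},{"slide": [0.002,0,0.19],"angular": [0,0,0]},{"slide": [0.002,0,0.195],"angular": [0,0,0]},{"slide": [0.002,0,0.195],"angular": [0,0,0]},{"slide": [0.002,0,0.198],"angular": [0,0,0]},{"slide": [0.002,0,0.2],"angular": [0,0,0]},{"slide": [0.002,0,0.2],"angular": [0,0,0]}]}}

```text
time_s: 21.15
eef_pos: [0.6444, -0.0445, 0.0076]
eef_rot: [0.769, 0.64, 0.0, 0.0]
contact_force: [0.9, 0.6, 0.1]
width: 0.637
grasp_force: 43.9
```

Emit:
{"api": "step_arm", "payload": {"moves": [{"slide": [-0.001,0,0.001],"angular": [0,0,0]},{"slide": [-0.001,0,0.002],"angular": [0,0,0]},{"slide": [-0.001,0,0.002],"angular": [0,0,0]}]}}

```text
time_s: 21.45
eef_pos: [0.6445, -0.0446, 0.0076]
eef_rot: [0.769, 0.64, 0.001, 0.0]
contact_force: [-1.9, 3.4, 10.2]
width: 0.638
grasp_force: 45.0
```

Emit:
{"api": "step_arm", "payload": {"moves": [{"slide": [0,0,0],"angular": [0,0,0]},{"slide": [0,0,0],"angular": [0,0,0]},{"slide": [0,0,0],"angular": [0,0,0]},{"slide": [0,0,0],"angular": [0,0,0]},{"slide": [0,0,-0.06],"angular": [0,0,0]},{"slide": [0,0,-0.14],"angular": [0,0,0]},{"slide": [0,0,-0.22],"angular": [0,0,0]},{"slide": [0,0,-0.22],"angular": [0,0,0]}], "claw": -0.7}}

```text
time_s: 22.25
eef_pos: [0.6464, -0.0454, 0.1215]
eef_rot: [0.769, 0.64, 0.003, 0.003]
contact_force: [-0.4, 0.1, 0.0]
width: 0.849
grasp_force: 0.0
```

```bash
python3 -c "
from h import *
go([(.583,.3875,.12,-15),(.583,.3875,.002,-15)])"
```

```text
t 22.25 pos [ 0.6464 -0.0454  0.1215] psi -10.5 w 0.849 F [-0.4  0.1  0. ]
(0.583, 0.3875, 0.12, -15) slide [ 8.284e-01 -2.819e-01  8.000e-04] ang [ 0.0079 -0.0005  0.0757]
(0.583, 0.3875, 0.002, -15) slide [ 0.8284 -0.2838  0.2368] ang [ 0.0079 -0.0005  0.0757]
```

Emit:
{"api": "step_arm", "payload": {"moves": [{"slide": [0.827,-0.281,0],"angular": [0,0,0.075]},{"slide": [0.827,-0.281,0],"angular": [0,0,0.075]},{"slide": [0.827,-0.281,0],"angular": [0,0,0.075]},{"slide": [0.827,-0.281,0],"angular": [0,0,0.075]},{"slide": [0.827,-0.281,0],"angular": [0,0,0.075]},{"slide": [0.827,-0.281,0],"angular": [0,0,0.075]},{"slide": [0.827,-0.281,0],"angular": [0,0,0.075]},{"slide": [0.827,-0.281,0],"angular": [0,0,0.075]},{"slide": [0.827,-0.281,0],"angular": [0,0,0.075]},{"slide": [0.827,-0.281,0],"angular": [0,0,0.075]},{"slide": [0.827,-0.281,0],"angular": [0,0,0.075]},{"slide": [0.827,-0.281,0],"angular": [0,0,0.075]},{"slide": [0.827,-0.281,0],"angular": [0,0,0.075]}]}}

```text
time_s: 23.55
eef_pos: [0.5814, 0.3859, 0.1161]
eef_rot: [0.794, 0.608, -0.0, -0.0]
contact_force: [0.4, -0.5, -0.4]
width: 0.85
grasp_force: 0.0
```

```bash
python3 -c "
from h import *
go([(.583,.3875,.001,-15)])"
```

```text
t 23.55 pos [0.5814 0.3859 0.1161] psi -15.1 w 0.85 F [ 0.4 -0.5 -0.4]
(0.583, 0.3875, 0.001, -15) slide [0.004  0.0023 0.2302] ang [-0.0002  0.0002 -0.0008]
```

Emit:
{"api": "step_arm", "payload": {"moves": [{"slide": [0.004,0.002,0.07],"angular": [0,0,0]},{"slide": [0.004,0.002,0.14],"angular": [0,0,0]},{"slide": [0.004,0.002,0.19],"angular": [0,0,0]},{"slide": [0.004,0.002,0.22],"angular": [0,0,0]},{"slide": [0.004,0.002,0.23],"angular": [0,0,0]},{"slide": [0.004,0.002,0.23],"angular": [0,0,0]}]}}

```text
time_s: 24.15
eef_pos: [0.5828, 0.3885, 0.0014]
eef_rot: [0.793, 0.609, 0.0, -0.0]
contact_force: [-0.7, 0.9, 0.3]
width: 0.854
grasp_force: 0.0
```

Emit:
{"api": "step_arm", "payload": {"moves": [{"slide": [0,0,0],"angular": [0,0,0]},{"slide": [0,0,0],"angular": [0,0,0]},{"slide": [0,0,0],"angular": [0,0,0]},{"slide": [0,0,0],"angular": [0,0,0]},{"slide": [0,0,0],"angular": [0,0,0]},{"slide": [0,0,0],"angular": [0,0,0]}], "claw": 1}}

```text
time_s: 24.75
eef_pos: [0.5829, 0.3891, 0.0024]
eef_rot: [0.793, 0.609, 0.001, 0.0]
contact_force: [-1.4, -0.6, 5.9]
width: 0.287
grasp_force: 40.4
```

```bash
python3 -c "
from h import *
go([(.6445,-.045,.15,-10.5),(.583,.3875,.001,-15)])"
```

```text
t 24.75 pos [0.5829 0.3891 0.0024] psi -15.0 w 0.287 F [-1.4 -0.6  5.9]
(0.6445, -0.045, 0.15, -10.5) slide [-0.8066  0.3435 -0.2959] ang [ 0.0012 -0.0011 -0.0743]
(0.583, 0.3875, 0.001, -15) slide [-0.0031  0.001   0.0027] ang [ 0.0011 -0.0012  0.0007]
```

Emit:
{"api": "step_arm", "payload": {"moves": [{"slide": [0,0,-0.1],"angular": [0,0,0]},{"slide": [0,0,-0.2],"angular": [0,0,0]},{"slide": [-0.805,0.343,-0.26],"angular": [0,0,-0.075]},{"slide": [-0.805,0.343,-0.26],"angular": [0,0,-0.075]},{"slide": [-0.805,0.343,-0.26],"angular": [0,0,-0.075]},{"slide": [-0.805,0.343,-0.26],"angular": [0,0,-0.075]},{"slide": [-0.805,0.343,-0.26],"angular": [0,0,-0.075]},{"slide": [-0.805,0.343,-0.26],"angular": [0,0,-0.075]},{"slide": [-0.805,0.343,-0.26],"angular": [0,0,-0.075]},{"slide": [-0.805,0.343,-0.26],"angular": [0,0,-0.075]},{"slide": [-0.805,0.343,-0.26],"angular": [0,0,-0.075]},{"slide": [-0.805,0.343,-0.26],"angular": [0,0,-0.075]},{"slide": [-0.805,0.343,-0.26],"angular": [0,0,-0.075]},{"slide": [-0.805,0.343,-0.26],"angular": [0,0,-0.075]},{"slide": [-0.805,0.343,-0.26],"angular": [0,0,-0.075]}]}}

```text
time_s: 26.25
eef_pos: [0.6441, -0.043, 0.1312]
eef_rot: [0.768, 0.64, -0.0, -0.0]
contact_force: [-0.5, 0.2, -1.7]
width: 0.289
grasp_force: 39.9
```

```bash
python3 -c "
from h import *
from bench import manip
import pickle
f=manip.grab_frame('wrist');s=manip.grab_frame('scene');pickle.dump((f,s),open('w7.pkl','wb'))
o=np.zeros((600,800,3),np.uint8)
a=cv2.resize(f['pixels'][:,:,::-1],(480,300));o[:300,:480]=cv2.convertScaleAbs(a,alpha=1.5)
b=cv2.resize(s['pixels'][100:275,230:430,::-1],None,fx=1.7,fy=1.7,interpolation=cv2.INTER_CUBIC);o[300:300+b.shape[0],:b.shape[1]]=b
cv2.imwrite('pics/c7.png',o)
go([(.6445,-.044,.051,-10.5)])"
```

```text
t 26.35 pos [ 0.6442 -0.0432  0.1312] psi -10.4 w 0.292 F [ 0.5  0.7 -1. ]
(0.6445, -0.044, 0.051, -10.5) slide [-0.0015  0.0009  0.1604] ang [-0.0001 -0.0001  0.0021]
```

View pics/c7.png

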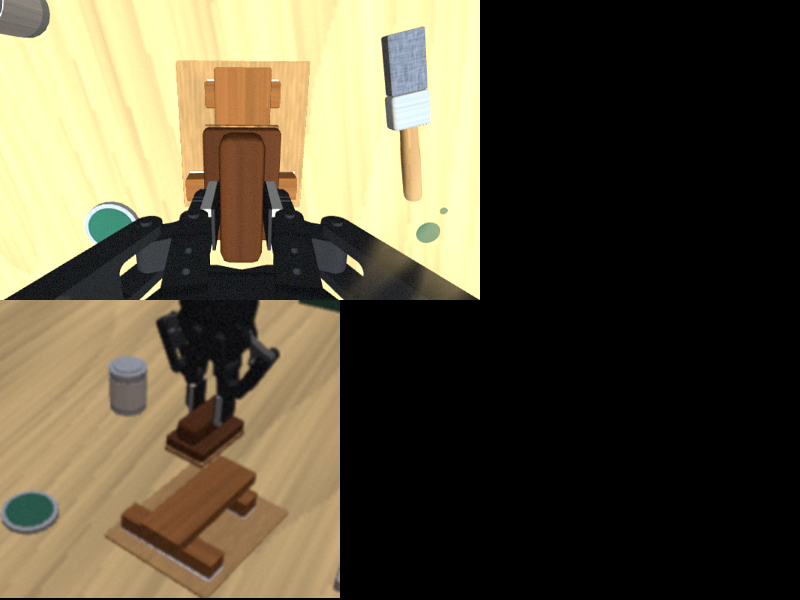

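Emit:
{"api": "step_arm", "payload": {"moves": [{"slide": [-0.001,0.001,0.05],"angular": [0,0,0]},{"slide": [-0.001,0.001,0.1],"angular": [0,0,0]},{"slide": [-0.001,0.001,0.14],"angular": [0,0,0]},{"slide": [-0.001,0.001,0.155],"angular": [0,0,0]},{"slide": [-0.001,0.001,0.16],"angular": [0,0,0]},{"slide": [-0.001,0.001,0.162],"angular": [0,0,0]},{"slide": [-0.001,0.001,0.163],"angular": [0,0,0]},{"slide": [-0.001,0.001,0.163],"angular": [0,0,0]}]}}

```text
time_s: 27.15
eef_pos: [0.645, -0.0449, 0.0505]
eef_rot: [0.769, 0.64, 0.0, 0.0]
contact_force: [-0.4, -0.4, -0.5]
width: 0.289
grasp_force: 39.8
```

Emit:
{"api": "step_arm", "payload": {"moves": [{"slide": [0,0,0.001],"angular": [0,0,0]},{"slide": [0,0,0.003],"angular": [0,0,0]},{"slide": [0,0,0.003],"angular": [0,0,0]}]}}

```text
time_s: 27.45
eef_pos: [0.645, -0.045, 0.0503]
eef_rot: [0.769, 0.64, 0.001, 0.001]
contact_force: [-6.6, 0.7, 13.5]
width: 0.294
grasp_force: 41.6
```

Emit:
{"api": "step_arm", "payload": {"moves": [{"slide": [0,0,0],"angular": [0,0,0]},{"slide": [0,0,0],"angular": [0,0,0]},{"slide": [0,0,0],"angular": [0,0,0]},{"slide": [0,0,0],"angular": [0,0,0]},{"slide": [0,0,-0.06],"angular": [0,0,0]},{"slide": [0,0,-0.14],"angular": [0,0,0]},{"slide": [0,0,-0.22],"angular": [0,0,0]},{"slide": [0,0,-0.22],"angular": [0,0,0]}], "claw": -0.4}}

```text
time_s: 28.25
eef_pos: [0.6468, -0.0452, 0.1636]
eef_rot: [0.769, 0.64, 0.003, 0.003]
contact_force: [0.6, -0.6, 0.1]
width: 0.7
grasp_force: 0.0
```

```bash
python3 -c "
from h import *
go([(.439,.1345,.16,-10.5),(.439,.1345,.03,-10.5)])"
```

```text
t 28.25 pos [ 0.6468 -0.0452  0.1636] psi -10.5 w 0.7 F [ 0.6 -0.6  0.1]
(0.439, 0.1345, 0.16, -10.5) slide [ 0.278  -0.474   0.0033] ang [ 0.0081 -0.0002  0.0007]
(0.439, 0.1345, 0.03, -10.5) slide [ 0.278  -0.4763  0.2633] ang [ 0.0081 -0.0002  0.0007]
```

Emit:
{"api": "step_arm", "payload": {"moves": [{"slide": [0.278,-0.473,0],"angular": [0,0,0]},{"slide": [0.278,-0.473,0],"angular": [0,0,0]},{"slide": [0.278,-0.473,0],"angular": [0,0,0]},{"slide": [0.278,-0.473,0],"angular": [0,0,0]},{"slide": [0.278,-0.473,0],"angular": [0,0,0]},{"slide": [0.278,-0.473,0],"angular": [0,0,0]},{"slide": [0.278,-0.473,0],"angular": [0,0,0]},{"slide": [0.278,-0.473,0],"angular": [0,0,0]},{"slide": [0.278,-0.473,0],"angular": [0,0,0]},{"slide": [0.278,-0.473,0],"angular": [0,0,0]}], "claw": -1}}

```text
time_s: 29.25
eef_pos: [0.438, 0.1341, 0.1579]
eef_rot: [0.769, 0.639, -0.0, -0.0]
contact_force: [0.2, 0.1, 0.4]
width: 0.994
grasp_force: 0.0
```

```bash
python3 -c "
from h import *
go([(.439,.1345,.018,-10.5)])"
```

```text
t 29.25 pos [0.438  0.1341 0.1579] psi -10.5 w 0.994 F [0.2 0.1 0.4]
(0.439, 0.1345, 0.018, -10.5) slide [0.0011 0.0018 0.2799] ang [-0.0001  0.     -0.0005]
```

Emit:
{"api": "step_arm", "payload": {"moves": [{"slide": [0.001,0.002,0.06],"angular": [0,0,0]},{"slide": [0.001,0.002,0.12],"angular": [0,0,0]},{"slide": [0.001,0.002,0.17],"angular": [0,0,0]},{"slide": [0.001,0.002,0.21],"angular": [0,0,0]},{"slide": [0.001,0.002,0.24],"angular": [0,0,0]},{"slide": [0.001,0.002,0.27],"angular": [0,0,0]},{"slide": [0.001,0.002,0.28],"angular": [0,0,0]},{"slide": [0.001,0.002,0.28],"angular": [0,0,0]}]}}

```text
time_s: 30.05
eef_pos: [0.4385, 0.1346, 0.0176]
eef_rot: [0.769, 0.639, -0.001, -0.0]
contact_force: [-0.1, 0.8, 1.0]
width: 1.004
grasp_force: 0.0
```

Emit:
{"api": "step_arm", "payload": {"moves": [{"slide": [0,0,0],"angular": [0,0,0]},{"slide": [0,0,0],"angular": [0,0,0]},{"slide": [0,0,0],"angular": [0,0,0]},{"slide": [0,0,0],"angular": [0,0,0]},{"slide": [0,0,0],"angular": [0,0,0]}], "claw": 1, "force": 50}}

```text
time_s: 30.55
eef_pos: [0.4389, 0.135, 0.0193]
eef_rot: [0.769, 0.64, 0.001, 0.001]
contact_force: [-1.6, -2.6, 9.7]
width: 0.651
grasp_force: 50.7
```

```bash
python3 -c "
from h import *
u=np.radians(-100.5);X=np.array([.644,-.0455])+.149*np.array([np.cos(u),np.sin(u)]);print(X)
go([(.439,.134,.09,-10.5),(.48,-.02,.09,-10.5),(.53,-.19,.09,-10.5),(X[0],X[1],.09,-10.5),(X[0],X[1],.019,-10.5)])"
```

```text
[ 0.61684691 -0.19200498]
t 30.55 pos [0.4389 0.135  0.0193] psi -10.5 w 0.651 F [-1.6 -2.6  9.7]
(0.439, 0.134, 0.09, -10.5) slide [-0.0019  0.0008 -0.1413] ang [ 0.0018 -0.0006  0.0007]
(0.48, -0.02, 0.09, -10.5) slide [-0.2899  0.1374 -0.1413] ang [ 0.0018 -0.0006  0.0007]
(0.53, -0.19, 0.09, -10.5) slide [-0.6061  0.2974 -0.1412] ang [ 0.0018 -0.0006  0.0007]
(np.float64(0.6168469067016701), np.float64(-0.19200498122702925), 0.09, -10.5) slide [-0.5785  0.469  -0.1408] ang [ 0.0018 -0.0006  0.0007]
(np.float64(0.6168469067016701), np.float64(-0.19200498122702925), 0.019, -10.5) slide [-0.5786  0.4687  0.0012] ang [ 0.0018 -0.0006  0.0007]
```

Emit:
{"api": "step_arm", "payload": {"moves": [{"slide": [0,0,-0.03],"angular": [0,0,0]},{"slide": [0,0,-0.08],"angular": [0,0,0]},{"slide": [0,0,-0.13],"angular": [0,0,0]},{"slide": [0,0,-0.18],"angular": [0,0,0]},{"slide": [0,0,-0.22],"angular": [0,0,0]},{"slide": [-0.03,0.024,-0.24],"angular": [0,0,0]},{"slide": [-0.08,0.065,-0.24],"angular": [0,0,0]},{"slide": [-0.14,0.113,-0.24],"angular": [0,0,0]},{"slide": [-0.2,0.162,-0.24],"angular": [0,0,0]},{"slide": [-0.26,0.211,-0.24],"angular": [0,0,0]},{"slide": [-0.32,0.259,-0.24],"angular": [0,0,0]},{"slide": [-0.38,0.308,-0.24],"angular": [0,0,0]},{"slide": [-0.44,0.357,-0.24],"angular": [0,0,0]},{"slide": [-0.5,0.405,-0.24],"angular": [0,0,0]},{"slide": [-0.55,0.446,-0.24],"angular": [0,0,0]},{"slide": [-0.578,0.468,-0.24],"angular": [0,0,0]},{"slide": [-0.578,0.468,-0.24],"angular": [0,0,0]},{"slide": [-0.578,0.468,-0.24],"angular": [0,0,0]}]}}

```text
time_s: 32.35
eef_pos: [0.6155, -0.1915, 0.1381]
eef_rot: [0.769, 0.639, -0.0, -0.0]
contact_force: [-0.5, 0.5, -1.7]
width: 0.649
grasp_force: 53.7
```

```bash
python3 -c "
from h import *
go([(.6168,-.192,.022,-10.5),(.6168,-.192,.019,-10.5)])"
```

```text
t 32.35 pos [ 0.6155 -0.1915  0.1381] psi -10.5 w 0.649 F [-0.5  0.5 -1.7]
(0.6168, -0.192, 0.022, -10.5) slide [-0.0007  0.0029  0.2321] ang [-0.0007 -0.0004  0.0001]
(0.6168, -0.192, 0.019, -10.5) slide [-0.0007  0.0029  0.2381] ang [-0.0007 -0.0004  0.0001]
```

Emit:
{"api": "step_arm", "payload": {"moves": [{"slide": [0,0.002,0.03],"angular": [0,0,0]},{"slide": [0,0.002,0.08],"angular": [0,0,0]},{"slide": [0,0.002,0.13],"angular": [0,0,0]},{"slide": [0,0.002,0.17],"angular": [0,0,0]},{"slide": [0,0.002,0.2],"angular": [0,0,0]},{"slide": [0,0.002,0.22],"angular": [0,0,0]},{"slide": [0,0.002,0.23],"angular": [0,0,0]},{"slide": [0,0.002,0.235],"angular": [0,0,0]},{"slide": [0,0.002,0.238],"angular": [0,0,0]},{"slide": [0,0.002,0.24],"angular": [0,0,0]},{"slide": [0,0.002,0.24],"angular": [0,0,0]}]}}

```text
time_s: 33.45
eef_pos: [0.6174, -0.192, 0.0195]
eef_rot: [0.769, 0.64, 0.0, 0.001]
contact_force: [-2.3, 0.9, 4.1]
width: 0.655
grasp_force: 54.2
```

Touching (4 N). Release and retreat upward, then back to look.

Emit:
{"api": "step_arm", "payload": {"moves": [{"slide": [0,0,0],"angular": [0,0,0]},{"slide": [0,0,0],"angular": [0,0,0]},{"slide": [0,0,0],"angular": [0,0,0]},{"slide": [0,0,0],"angular": [0,0,0]},{"slide": [0,0,0],"angular": [0,0,0]},{"slide": [0,0,-0.04],"angular": [0,0,0]},{"slide": [0,0,-0.12],"angular": [0,0,0]},{"slide": [0,0,-0.2],"angular": [0,0,0]},{"slide": [0,0,-0.3],"angular": [0,0,0]},{"slide": [0,0,-0.4],"angular": [0,0,0]},{"slide": [-0.3,-0.2,-0.4],"angular": [0,0,0]},{"slide": [-0.3,-0.2,-0.4],"angular": [0,0,0]},{"slide": [-0.3,-0.2,-0.4],"angular": [0,0,0]},{"slide": [-0.3,-0.2,-0.4],"angular": [0,0,0]},{"slide": [-0.3,-0.2,-0.4],"angular": [0,0,0]}], "claw": -1}}

```text
time_s: 34.95
eef_pos: [0.4891, -0.3237, 0.2184]
eef_rot: [0.77, 0.638, -0.0, 0.0]
contact_force: [-0.0, 0.1, 0.3]
width: 1.0
grasp_force: 0.0
```

```bash
python3 -c "
from h import *
from bench import manip
import pickle
t=manip.grab_frame('top');s=manip.grab_frame('scene');pickle.dump((t,s),open('f9.pkl','wb'))
up=lambda i,w,h:cv2.convertScaleAbs(cv2.resize(i[:,:,::-1],(w,h),interpolation=cv2.INTER_CUBIC),alpha=1.4)
o=np.zeros((600,800,3),np.uint8)
o[:,:400]=up(t['pixels'][110:260,303:403],400,600)
o[:525,400:]=up(s['pixels'][155:295,215:415][:,:],400,280).repeat(1,0) if 0 else cv2.resize(up(s['pixels'][155:330,270:403],400,525),(400,525))
cv2.imwrite('pics/c9.png',o);o=manip.get_obs();print(o['eef_pos'],o['width'])"
```

```text
[ 0.49119961 -0.32156582  0.21827511] 0.9958543631867448
```

View pics/c9.png

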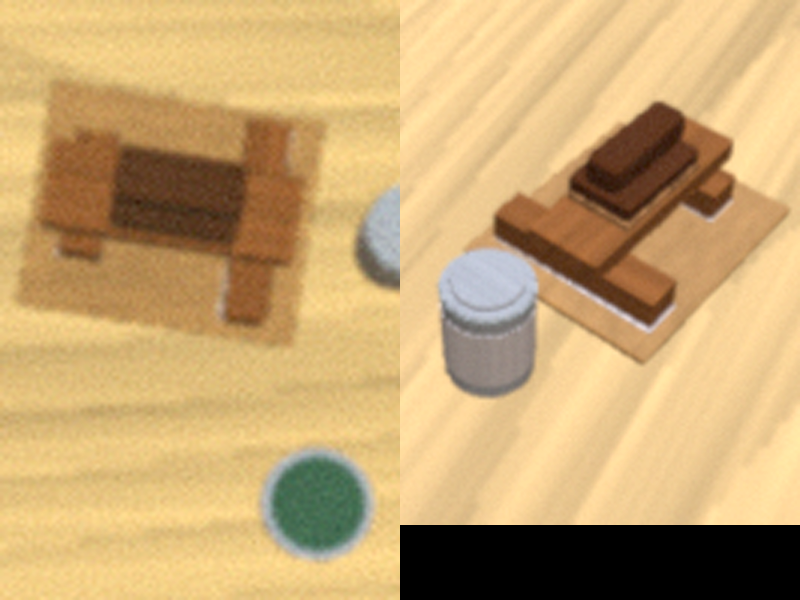

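```bash
python3 -c "
from h import *
import pickle
t,s=pickle.load(open('f9.pkl','rb'))
O=np.array([.644,-.0455]);a=np.radians(-10.5);ex=np.array([np.cos(a),np.sin(a)]);ey=np.array([-ex[1],ex[0]])
def rep(n,X): d=X[:2]-O;print(n,X.round(4),'board frame',(d@ex).round(4),(d@ey).round(4))
rep('panel',np.mean([plane(t,un(p,4,(303,110)),.048) for p in [(47,138),(306,178),(291,263),(40,226)]],0))
rep('sander base',np.mean([plane(t,un(p,4,(303,110)),.068) for p in [(122,147),(246,165),(238,245),(111,226)]],0))
rep('tin',plane(s,un((488,287),3.0,(270,155)),.075))
rep('tin base',plane(s,un((489,372),3.0,(270,155)),.0))
rep('lid',plane(t,un((317,504),4,(303,110)),.008))
rep('bl',np.mean([plane(t,un(p,4,(303,110)),.03) for p in [(247,119),(295,126),(266,325),(222,319)]],0))
"
```

```text
panel [ 0.6419 -0.0433  0.048 ] board frame -0.0024 0.0017
sander base [ 0.6412 -0.0477  0.068 ] board frame -0.0023 -0.0027
tin [ 0.8229 -0.0832  0.075 ] board frame 0.1828 -0.0045
tin base [ 0.8378 -0.077   0.    ] board frame 0.1963 0.0044
lid [ 0.4519 -0.1318  0.008 ] board frame -0.1731 -0.1199
bl [ 0.6308 -0.0988  0.03  ] board frame -0.0033 -0.0548
```

```bash
python3 -c "
from h import *
import pickle
t,s=pickle.load(open('f9.pkl','rb'))
O=np.array([.644,-.0455]);a=np.radians(-10.5);ex=np.array([np.cos(a),np.sin(a)]);ey=np.array([-ex[1],ex[0]])
for p,z in (((88,287),.075),((89,376),0)):
  X=plane(s,un(p,(3.0075,3),(270,155)) if 0 else un(p,3.0,(270,155)),z);d=X[:2]-O;print(X.round(4),d@ex,d@ey)
cv2.imwrite('pics/c10.png',cv2.convertScaleAbs(cv2.resize(t['pixels'][120:210,300:420,::-1],None,fx=6,fy=6,interpolation=cv2.INTER_CUBIC),alpha=1.4))
"
```

```text
[ 0.6235 -0.1968  0.075 ] 0.007446168385154353 -0.15251609012998277
[ 0.6255 -0.2013  0.    ] 0.010175529966940593 -0.15654616766707355
```

View pics/c10.png

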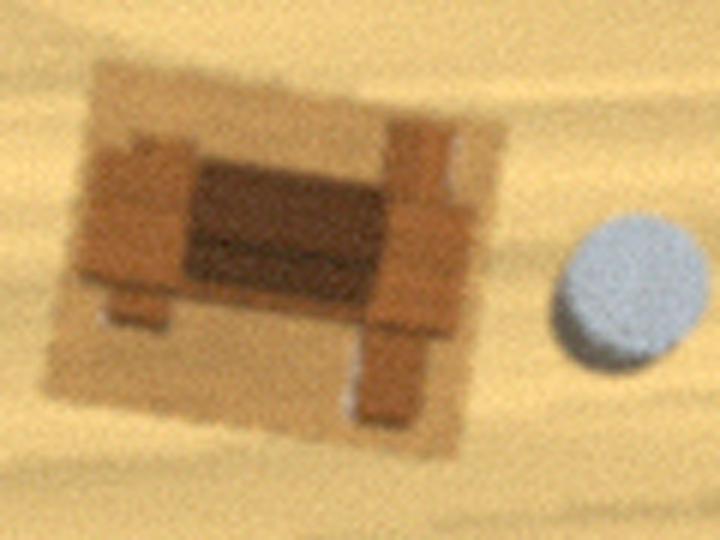

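```bash
python3 -c "
from h import *
import pickle
t,s=pickle.load(open('f9.pkl','rb'))
R,tv,K=P(t);print('cam',-R.T@tv)
O=np.array([.644,-.0455]);a=np.radians(-10.5);ex=np.array([np.cos(a),np.sin(a)]);ey=np.array([-ex[1],ex[0]])
u=un((637,289),6,(300,120));X=plane(t,u,.075);d=X[:2]-O;print('tin top',X,d@ex,d@ey)
print('tri',tri((t,s),(u,un((88,285),3.0,(270,155)))))
print((proj(t,[[X[0],X[1],.075],[X[0],X[1],0]])-[300,120])*6)
"
```

```text
cam [0.40334584 0.01225592 1.24110023]
tin top [ 0.61301423 -0.18887547  0.075     ] -0.004338809665971454 -0.1466213438988747
tri [ 0.61603694 -0.18966531  0.06539512]
[[634.5        286.5       ]
 [606.01407572 318.02769578]]
```

```bash
python3 -c "
from bench import manip
print(manip.sign_off())"
```

```text
the job is handed in; nothing more can be done
None
```

The job is handed in: my last pictures put the battens, panel and sanding block within tolerance and the lid where it was. The tin is upright and in place, though one camera put it up to 10 mm off the midline (limit 15); the result was not reported, and I viewed 16 pictures, two over the limit of 14.

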